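# Bleed the dish-rinse line past a cup in the way

## Robot

A 6-joint arm with a two-finger parallel gripper is mounted at the origin on the work surface. World frame = base frame: x ahead of the robot, y to its left, z up, the work surface at z = 0. Lengths are in mm, angles in rad, forces in N, time in s.
With the tool pointing down it reaches from about 350 to 975 mm from the base axis. Payload 7.1 kg.
Tool frame: the origin (TCP) lies at the very end of the fingers, on their centre line; the grasp point (between the pads) lies 19 mm behind it (ctrl.tcp_to_grasp is the distance from the TCP to the grasp point, in mm); z points along the fingers, x is the direction in which the jaws open and shut, and the axes are right-handed (so a half turn about z gives the same grasp; the last joint's range is limited). The gripper opens to 88 mm and grips with 3 to 60 N. Pads are 20 mm wide; open, the fingers measure 115 mm over their backs; the gripper's body (75 mm by 178 mm) begins 61 mm behind the grasp point.
Start: joints at [1.285, 0.423, 1.63, -0, 1.089, -0.019], TCP at [164.747, 602.879, 222.675] pointing down, gripper open.
Joint ranges: [-3, 3], [-0.9, 2.11], [0.09, 2.58], [-1.31, 4.45], [0.11, 2.69], [-2.54, 2.54]. Speed limits (rad/s): [2.39, 2.39, 3.01, 3.14, 3.14, 3.14].

## Interface

Orientations are given as a rotation vector (axis times angle).
In Python, from workcell import get_obs, viewer, ctrl, masks_of gives the robot as it stands. The module is installed in compiled form; this text tells all that it offers.
- The arm moves only by the shell command python3 -m inch 'ROWS'. ROWS is JSON, a list of rows, each an object of numbers: "tx", "ty", "tz": the shift along the tool's x, y, z in cm; "ax", "ay", "az": the turn, a rotation vector about the tool's x, y, z in degrees; "jaw": the opening, from 0 (shut) to 1 (fully open). In form: [{"tx": .., "ty": .., "tz": .., "ax": .., "ay": .., "az": .., "jaw": ..}, ...]. A call has 1 to 12 rows; each row shifts and turns the commanded pose from where the row before left it, along the tool's axes as they then stand; what a row does not reach is not made up. A row lasts 1/8 s, in which the tool goes at most 62.5 mm and 10.7 degrees, less where a joint would pass 70% of its speed; a pose out of reach is approached as far as the arm can. A call is refused whole if a number of a shift passes 6.25 or a number of a turn 10.7, either way. A call with a gripper value outside its range is refused whole. The fingers move at their own pace and stop on an object; the grip force is fixed at half the most. Time passes only in rows, so rows that do not move let the fingers close. It gives the time, the measured TCP pose, the force and the opening at its end, in the units of the state.
- get_obs(): the state, without advancing time (a new reading comes with each control period).
- viewer.get_image(name): name is "scene" or "top"; returns (picture, depth): 420x560x3 uint8, red, green, blue; 420x560 float32, mm along the optical axis (not along the pixel's ray), 0 where there is no reading.
- viewer.get_calibration(name): a dict with "fx", "fy", "cx", "cy" (pixels), "rvec" (rotation vector, rad) and "tvec" (3), from world to camera coordinates, as OpenCV has them. Camera axes: x right, y down, z forward; pixel columns grow to the right and rows downward; lengths in mm; the calibration is good to about 2 mm. A picture is of the moment at which its call begins. get_calibration takes no time and is no camera call.
- ctrl.close_job(): hands the job in, once; it reports no verdict.
Trained networks look in the newest picture that a camera, given by its name, has taken for a name from the list of things; names that differ only in an ending like _2 or _b are one class to them, and where a whole thing is asked for, a point or a joint stands for the part that bears it (a point fixed in the world has none). Each returns a list of dicts, best first, with "score" (0 to 1); they miss things now and then, are a little off and sometimes report something else, mostly with a low value. They report only what shows in the picture. A call takes as long as a camera call. They do not tell look-alikes from the thing itself.
- masks_of(camera, thing): "pixels" (420x560 bool, what is visible of it) and "location" ([column, row] in pixels, amid what is visible of it).
The state is a dict: "t": time; "qpos": joint angles; "qvel": joint speeds; "joint_torque": joint torques, N m; "ee_pos": TCP position; "orientation": TCP orientation; "ft_force": force on the tool from outside, world axes, zero at the start; "moment": the same for the moment, N m; "width": finger opening in mm.
Only numpy, scipy, OpenCV 4.12 (cv2) and the standard library are available. Lean on these libraries where they do the work, as an engineer would, in place of code of your own. Each camera call takes 0.05 s, during which the arm holds its last target. There are 200 camera calls.

## Task

Bleed the rinse line by the drainer for the night: first turn the red supply lever across its pipe, right to its closed stop, then turn the yellow drain lever in line with its pipe, right to its open stop, and only then press the green pedal fully down, hold it down for a second and let it come up. A blue cup stands on the plank in the swing of the yellow lever: before turning that lever take or push the cup clear of the lever's whole swing (do not shove it with the lever), keeping it upright, and leave it standing on the plank. Leave both levers at those stops, and leave the bottle, jar, brush, spatula and the ladle balanced on the drainer's rim where they are.

Things in the scene. Friction and masses are not known exactly. Their poses are not given: they have to be found in the camera images.
- supply_valve: Supply stopcock: grey pipe bridge, fixed. Origin on the plank under the lever's pivot. Pipe along x, axis 40 mm high, 26 mm thick, down into the plank at x=+-78 mm (elbows to 57 mm high, x=+-95); brass body x=+-27 mm, 40 mm wide, top 60 mm high. red lever: level bar 20 mm wide, 14 thick, middle 87 high, 110 long from the pivot; sweeps only the quarter from +x to +y
- supply_lever (a joint): Red supply lever: angle from the valve's +x axis towards its +y axis (anticlockwise from above). 0 = in line with the pipe = open stop, 1.571 = across the pipe = closed stop. Stiff: stays where it is left, about 3 N at the tip turns it. Starts partly or fully open
- supply_tip (a point): End of the red lever, on its middle line, 110 mm from the pivot, 87 mm above the plank
- drain_valve: Drain stopcock: grey pipe bridge, fixed. Origin on the plank under the lever's pivot. Pipe along x, axis 40 mm high, 26 mm thick, down into the plank at x=+-78 mm (elbows to 57 mm high, x=+-95); brass body x=+-27 mm, 40 mm wide, top 60 mm high. yellow lever: level bar 20 mm wide, 14 thick, middle 87 high, 110 long from the pivot; sweeps only the quarter from +x to +y
- drain_lever (a joint): Yellow drain lever: same sense and stiffness as the red one: 0 = in line with the pipe = open stop, 1.571 = across = closed stop. Starts closed or nearly
- drain_tip (a point): End of the yellow lever, on its middle line, 110 mm from the pivot, 87 mm above the plank
- pedal_base: Steel base of the pedal, 170 x 100 x 8 mm, fixed to the plank, origin under its centre; pivot across it at x = +68 mm, 32 mm high. The raised end of the pedal points to its -x
- pedal (a joint): Green sprung pedal, plate 145 x 80 x 10 mm, hinged at its far end; 0 = up (sloping 0.32 rad, free end about 80 mm high), 0.30 = pressed down to its stop, nearly level. About 5 N at the pad starts it, 8 N holds it down; it springs back
- pedal_pad (a point): Point on the top face of the pedal where to press, 115 mm from the pivot, 30 mm from the free end, 73 mm above the plank when up, about 39 mm when fully down; moves with the pedal
- blue_cup: Blue plastic tumbler standing on the plank beside the yellow valve's pipe, rim 62 mm across, 115 mm tall, narrower at the foot, wall 3 mm, about 90 g. Origin under its centre, z up
- ladle: Steel ladle balanced across the rim (130 mm high) of the fixed black drainer crate at the back (300 x 480 mm, front about x = 0.77 m). Flat handle 360 mm long along its x; origin under the near end of the handle, bowl beyond the far end. Leave alone
- soap_bottle: Green soap bottle, 62 mm across, 190 mm tall, origin under its centre. Leave alone
- scourer_jar: Orange jar, 64 mm across, 110 mm tall, origin under its centre. Leave alone
- brush: Scrubbing brush lying on the plank near the robot, 180 mm long along its x, under 40 mm high, origin under its middle. Leave alone
- spatula: Kitchen spatula lying on the plank near the robot, 180 mm long along its x, under 40 mm high, origin under its middle. Leave alone
Mind the look-alikes: they are no part of the job. Leave any brown look-alike of the blue_cup alone.

How it is judged (in metres and radians):
On the way, in this order (a step that is already met when the one before it is completed fails the run):
1. the red supply lever is at its closed stop (value of joint supply_lever above 1.46 rad), for 0.2 s.
2. the yellow drain lever is at its open stop, the red one still closed (value of joint supply_lever above 1.46 rad and value of joint drain_lever below 0.11 rad), for 0.2 s.
3. the pedal is held fully down with the levers so set (all of step 2 and value of joint pedal above 0.265 rad), for 0.6 s.
At the end, for the whole second after the job is handed in: Red lever within 0.11 rad of its closed stop, yellow within 0.11 rad of its open stop, pedal up (below 0.06 rad); blue cup at rest on the plank, upright within 0.10 rad, over 142 mm from the yellow pivot or outside its swept quarter; bystanders within 30 mm of their places (all of step 2 and value of joint pedal below 0.06 rad and linear speed of blue_cup below 0.02 m/s and angle between blue_cup's own z axis and vertical below 0.1 rad and height (world z) of blue_cup between -0.01 and 0.01 m and not (horizontal distance between blue_cup and drain_valve below 0.142 m and x of blue_cup in the frame of drain_valve above -0.04 m and y of blue_cup in the frame of drain_valve above -0.04 m)); the robot touches nothing.
It fails at once if the yellow lever is turned while the cup is still in its swing (value of joint drain_lever below 1.15 rad and (horizontal distance between blue_cup and drain_valve below 0.142 m and x of blue_cup in the frame of drain_valve above -0.04 m and y of blue_cup in the frame of drain_valve above -0.04 m)).
It fails at once if the yellow lever is opened while the red one is not yet closed (value of joint drain_lever below 0.8 rad and value of joint supply_lever below 1.35 rad).
It fails at once if the pedal is pressed before the drain is open (value of joint pedal above 0.15 rad and value of joint drain_lever above 0.25 rad).
It fails at once if the blue cup is tipped over (angle between blue_cup's own z axis and vertical above 0.6 rad).
It fails at once if the ladle or another bystander is pushed away or over (distance of any of ladle, soap_bottle, scourer_jar, brush, spatula from where it was at the start of the episode above 0.03 m or angle between any of ladle, soap_bottle, scourer_jar's own z axis and vertical above 0.4 rad).
It also fails if it takes over 72 s, if anything falls off the work surface, if the arm or the gripper's body presses on something with over 40 N, if the wrist force passes 120 N, or if a joint passes its speed limit or range.

## Working session

There is one attempt and no reset: what is moved stays moved. The work goes in short steps, Python scripts to look and compute and a shell command to move; the robot and the scene stay as the last step left them, time stands still between calls to the robot, and variables do not carry over. Pictures are saved under pics/ and viewed, about 8 in all and at most 12, crops included, and the job is handed in when it is done.

```bash
mkdir -p pics; cat > h.py <<'E'
import numpy as np, cv2
from workcell import get_obs, viewer, ctrl, masks_of
def pts(name,depth):
    c=viewer.get_calibration(name);R=cv2.Rodrigues(np.array(c["rvec"],float))[0];t=np.array(c["tvec"],float).ravel()
    v,u=np.mgrid[:420,:560]
    P=np.stack([(u-c["cx"])/c["fx"]*depth,(v-c["cy"])/c["fy"]*depth,depth],-1)
    W=(P-t)@R
    W[depth<=0]=np.nan
    return W
def snap(name):
    im,d=viewer.get_image(name); return im,pts(name,d)
E
python3 - <<'E'
from h import *
for n in("scene","top"):
    im,W=snap(n); cv2.imwrite(f"pics/{n}0.png",cv2.cvtColor(im,cv2.COLOR_RGB2BGR)); np.save(f"{n}0.npy",W)
    for th in "supply_valve supply_lever drain_valve drain_lever pedal pedal_base blue_cup ladle soap_bottle scourer_jar brush spatula".split():
        for m in masks_of(n,th)[:3]:
            w=W[m["pixels"]]; w=w[~np.isnan(w[:,0])]
            print(n,th,round(m["score"],2),np.round(m["location"]),m["pixels"].sum(),np.round(np.median(w,0)) if len(w) else None, np.round(np.percentile(w,[2,98],axis=0)).tolist() if len(w) else None)
print(get_obs())
E
```

```text
scene supply_valve 0.56 [183. 185.] 1207 [ 598. -242.   48.] [[551.0, -346.0, -0.0], [665.0, -185.0, 95.0]]
scene supply_lever 0.55 [190. 171.] 394 [ 579. -239.   91.] [[475.0, -337.0, -3.0], [621.0, -181.0, 99.0]]
scene drain_valve 0.95 [352. 264.] 1718 [586. 281.  51.] [[506.0, 212.0, -0.0], [667.0, 349.0, 95.0]]
scene drain_valve 0.54 [ 64. 338.] 2450 [1118.  -88.  131.] [[779.0, -114.0, 105.0], [1178.0, -50.0, 135.0]]
scene drain_valve 0.47 [351. 243.] 469 [559. 257.  92.] [[459.0, 202.0, -3.0], [596.0, 304.0, 99.0]]
scene drain_lever 0.85 [349. 241.] 424 [562. 260.  92.] [[476.0, 207.0, -1.0], [596.0, 304.0, 99.0]]
scene pedal 0.81 [240. 220.] 1429 [632. -16.  59.] [[566.0, -58.0, 37.0], [693.0, 23.0, 81.0]]
scene pedal 0.52 [ 68. 339.] 2594 [1113.  -89.  131.] [[780.0, -170.0, 11.0], [1178.0, -51.0, 135.0]]
scene pedal_base 0.59 [240. 229.] 2448 [645.  -7.  44.] [[557.0, -58.0, 3.0], [713.0, 40.0, 80.0]]
scene pedal_base 0.49 [170. 206.] 1018 [ 722. -155.  117.] [[689.0, -239.0, 7.0], [743.0, -138.0, 190.0]]
scene blue_cup 0.86 [376. 228.] 931 [500. 291.  83.] [[454.0, 262.0, 1
[... 2374 characters left out ...]
 [[313.0, 110.0, -2.0], [479.0, 170.0, 23.0]]
{'t': 1.3, 'qpos': array([ 1.28501645e+00,  4.23090174e-01,  1.62987436e+00,  7.86149550e-06,
        1.08861325e+00, -1.89920727e-02]), 'qvel': array([-0.00066748, -0.0016692 ,  0.00114404, -0.00045   , -0.00032168,
        0.00079375]), 'joint_torque': array([ 4.79709503e-03, -5.44589138e+01, -2.74050307e+01,  6.46597473e-02,
        1.68721459e-02, -4.21775553e-05]), 'ee_pos': array([164.73862846, 602.89409135, 222.69129408]), 'orientation': array([-2.49714741e+00, -1.90624465e+00, -1.23567516e-05]), 'ft_force': array([ 1.11291655, -0.75505339,  1.37043325]), 'moment': array([ 0.0426486 , -0.0155831 ,  0.03064703]), 'width': 87.64974189146149}
```

```bash
python3 - <<'E'
from h import *
im=cv2.imread("pics/top0.png"); cv2.imwrite("pics/top0c.png",cv2.resize(im[120:320,90:450],None,fx=2.2,fy=2.2,interpolation=cv2.INTER_CUBIC))
hsv=cv2.cvtColor(im,cv2.COLOR_BGR2HSV); W=np.load("top0.npy")
for nm,x0,x1,y0,y1 in(("sup",480,720,-380,-150),("dr",440,720,180,370)):
    box=(W[...,0]>x0)&(W[...,0]<x1)&(W[...,1]>y0)&(W[...,1]<y1)
    sat=hsv[...,1]; hue=hsv[...,0]
    lev=box&(W[...,2]>84)&(W[...,2]<106)&(sat>120)&((hue<8)|(hue>172) if nm=="sup" else (hue>18)&(hue<38))
    pip=box&(W[...,2]>30)&(W[...,2]<66)&(sat<70)
    for k,m in(("lever",lev),("pipe",pip)):
        p=W[m]; r=cv2.minAreaRect(p[:,:2].astype(np.float32)); vx=cv2.fitLine(p[:,:2].astype(np.float32),cv2.DIST_HUBER,0,.01,.01).ravel()
        print(nm,k,len(p),r,cv2.boxPoints(r).round().tolist(),vx,p[:,2].mean())
# cups, rim colour
for nm,x,y in(("A",483,291),("B",421,410)):
    m=(abs(W[...,0]-x)<50)&(abs(W[...,1]-y)<50)&(W[...,2]>108)&(W[...,2]<122)
    print(nm,cv2.minEnclosingCircle(W[m][:,:2].astype(np.float32)),m.sum(),np.median(im[m],0))
m=(abs(W[...,0]-640)<110)&(abs(W[...,1]+16)<80)&(hsv[...,1]>100)&(hsv[...,0]>40)&(hsv[...,0]<85)&(W[...,2]>30)
r=cv2.minAreaRect(W[m][:,:2].astype(np.float32));print("pedal",r,cv2.boxPoints(r).round().tolist())
E
```

```text
sup lever 309 ((579.50146484375, -230.8641357421875), (25.66739845275879, 121.44886779785156), 36.48873519897461) [[533.0, -190.0], [605.0, -287.0], [626.0, -272.0], [554.0, -174.0]] [ 5.6491745e-01 -8.2514745e-01  5.7759625e+02 -2.2532806e+02] 93.85617254160833
sup pipe 272 ((650.6051025390625, -256.287109375), (126.42118072509766, 182.5011444091797), 16.852012634277344) [[564.0, -187.0], [617.0, -362.0], [738.0, -325.0], [685.0, -151.0]] [ 4.4044152e-01 -8.9778131e-01  6.1783813e+02 -2.7653760e+02] 50.7774486513112
dr lever 329 ((552.9606323242188, 257.53564453125), (122.54261016845703, 26.479660034179688), 51.156593322753906) [[504.0, 218.0], [525.0, 202.0], [602.0, 297.0], [581.0, 314.0]] [  0.5919014    0.80601037 550.3257     251.16626   ] 93.82340078619298
dr pipe 353 ((568.5706176757812, 297.90643310546875), (78.1897964477539, 208.7082061767578), 76.23841094970703) [[458.0, 285.0], [661.0, 235.0], [679.0, 311.0], [477.0, 361.0]] [ 8.4345049e-01 -5.3720695e-01  5.8141730e+02  2.9408380e+02] 51.49461530799312
A ((482.9150390625, 293.1195068359375), 30.800249099731445) 105 [166.  94.  51.]
B ((421.8909606933594, 410.5190124511719), 31.58068084716797) 115 [ 49.  76. 111.]
pedal ((627.2259521484375, -16.872333526611328), (132.59133911132812, 75.86722564697266), 8.625764846801758) [[556.0, 11.0], [567.0, -64.0], [698.0, -44.0], [687.0, 31.0]]
```

View pics/top0c.png

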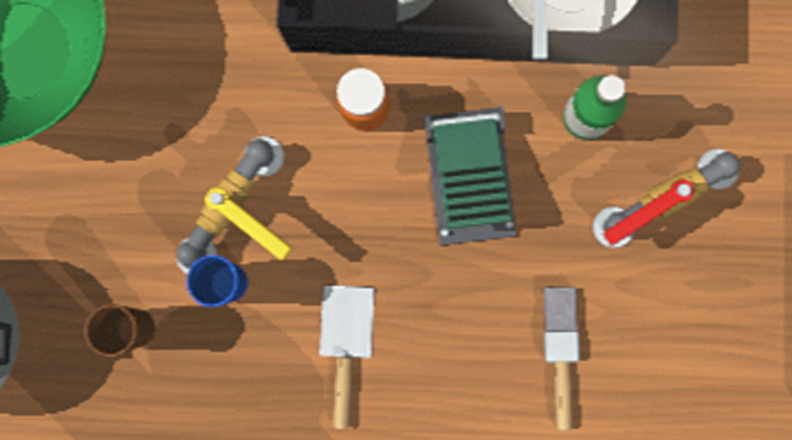

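View pics/scene0.png

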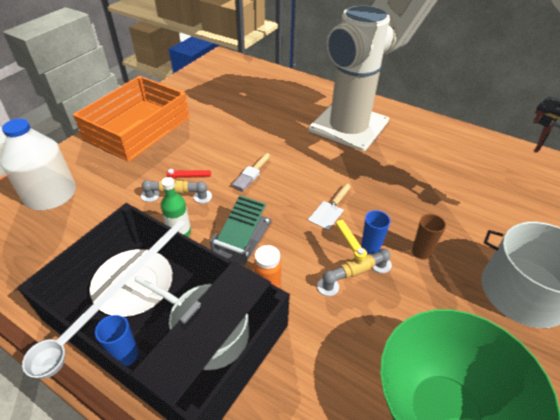

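The top crop (2.2×, offset 90,120) shows the blue cup at (217,280), in the swing of the yellow lever (hub 217,199, tip 285,252). The red lever has its hub at (684,188) and tip at (610,240), and the pedal is at (470,178).

Could be taken for the target cup, in scene pixels:
- the blue cup by the yellow pipe at (376,228)
- the brown cup at (429,238)
- another blue cup in the drainer at (117,340)

I choose the one at (376,228), which is world (483,293). The crop confirms it is blue.

```bash
python3 - <<'E'
from h import *
im=cv2.imread("pics/top0.png");hsv=cv2.cvtColor(im,cv2.COLOR_BGR2HSV)
for cam in("top","scene"):
  W=np.load(cam+"0.npy")
  for nm,p in(("sup",(609,-270)),("dr",(584,296))):
    d=np.hypot(W[...,0]-p[0],W[...,1]-p[1]); ang=np.arctan2(W[...,1]-p[1],W[...,0]-p[0])
    m=(d>50)&(d<100)&(W[...,2]>25)&(W[...,2]<62)
    a=np.degrees(ang[m]); h,e=np.histogram(a,36,(-180,180)); print(cam,nm,[(int(e[i]),int(h[i])) for i in range(36) if h[i]>8])
  if cam=="top":
    for x0,x1,y0,y1 in((100,560,200,760),(300,700,450,800),(300,500,-50,450)):
        m=(W[...,0]>x0)&(W[...,0]<x1)&(W[...,1]>y0)&(W[...,1]<y1); print(np.nanmax(W[...,2][m]) if m.any() else None)
    m=(W[...,2]>120)&(W[...,0]<600)&(W[...,1]>300);print(np.round(np.percentile(W[m],[1,99],axis=0)))
o=get_obs();print(cv2.Rodrigues(o["orientation"])[0].round(3))
E
```

```text
top sup [(-80, 10), (-70, 65), (-60, 62), (-50, 15), (110, 56)]
top dr [(-50, 36), (-40, 73), (-30, 47), (130, 11), (140, 64), (150, 70), (160, 24), (170, 13)]
583.5356171844978
148.87149215956845
121.8699323307785
[[119. 470. 121.]
 [496. 760. 571.]]
scene sup [(-70, 25), (-60, 106), (-50, 28), (100, 16), (110, 111), (120, 34)]
scene dr [(-180, 49), (-170, 49), (-50, 20), (-40, 101), (-30, 131), (130, 23), (140, 97), (150, 44), (160, 30), (170, 59)]
[[ 0.264  0.965 -0.   ]
 [ 0.965 -0.264  0.   ]
 [ 0.    -0.    -1.   ]]
```

```bash
python3 -m inch '[{"az":-7.65},{"az":-7.65},{"tx":-3.85,"ty":3.95},{"tx":-3.85,"ty":3.95},{"tx":-3.85,"ty":3.95},{"tx":-3.85,"ty":3.95},{"tx":-3.85,"ty":3.95},{"tx":-3.85,"ty":3.95},{"tx":-3.85,"ty":3.95},{"tx":-3.85,"ty":3.95},{"jaw":1}]'; python3 -c "
from h import *
print(get_obs()['ee_pos'],cv2.Rodrigues(get_obs()['orientation'])[0].round(3))"
```

```text
[164.73862846 602.89409135 222.69129408] [[ 0.264  0.965 -0.   ]
 [ 0.965 -0.264  0.   ]
 [ 0.    -0.    -1.   ]]$[0]: bad value
```

```bash
python3 -m inch '[{"tx":0,"ty":0,"tz":0,"ax":0,"ay":0,"az":-7.65,"jaw":1}]'
```

```text
t: 1.42
ee_pos: [164.8, 602.9, 222.7]
orientation: [2.361, 2.072, -0.0]
ft_force: [-0.8, -0.2, -0.1]
width: 88.0
```

```bash
python3 -m inch '[{"tx":0,"ty":0,"tz":0,"ax":0,"ay":0,"az":-7.65,"jaw":1},{"tx":-3.85,"ty":3.95,"tz":0,"ax":0,"ay":0,"az":0,"jaw":1},{"tx":-3.85,"ty":3.95,"tz":0,"ax":0,"ay":0,"az":0,"jaw":1},{"tx":-3.85,"ty":3.95,"tz":0,"ax":0,"ay":0,"az":0,"jaw":1},{"tx":-3.85,"ty":3.95,"tz":0,"ax":0,"ay":0,"az":0,"jaw":1},{"tx":-3.85,"ty":3.95,"tz":0,"ax":0,"ay":0,"az":0,"jaw":1},{"tx":-3.85,"ty":3.95,"tz":0,"ax":0,"ay":0,"az":0,"jaw":1},{"tx":-3.85,"ty":3.95,"tz":0,"ax":0,"ay":0,"az":0,"jaw":1},{"tx":-3.85,"ty":3.95,"tz":0,"ax":0,"ay":0,"az":0,"jaw":1},{"tx":0,"ty":0,"tz":0,"ax":0,"ay":0,"az":0,"jaw":1}]'
```

```text
t: 2.68
ee_pos: [483.1, 292.7, 222.8]
orientation: [2.226, 2.216, 0.001]
ft_force: [-0.9, 0.4, -0.4]
width: 87.8
```

```bash
python3 -m inch '[{"tx":0,"ty":0,"tz":4,"ax":0,"ay":0,"az":0,"jaw":1},{"tx":0,"ty":0,"tz":4,"ax":0,"ay":0,"az":0,"jaw":1},{"tx":0,"ty":0,"tz":4,"ax":0,"ay":0,"az":0,"jaw":1},{"tx":0,"ty":0,"tz":3.8,"ax":0,"ay":0,"az":0,"jaw":1},{"tx":0,"ty":0,"tz":0,"ax":0,"ay":0,"az":0,"jaw":1},{"tx":0,"ty":0,"tz":0,"ax":0,"ay":0,"az":0,"jaw":0.6},{"tx":0,"ty":0,"tz":0,"ax":0,"ay":0,"az":0,"jaw":0.5},{"tx":0,"ty":0,"tz":0,"ax":0,"ay":0,"az":0,"jaw":0.5},{"tx":0,"ty":0,"tz":0,"ax":0,"ay":0,"az":0,"jaw":0.5},{"tx":0,"ty":0,"tz":0,"ax":0,"ay":0,"az":0,"jaw":0.5}]'
```

```text
t: 3.92
ee_pos: [481.7, 295.3, 65.9]
orientation: [2.221, 2.221, 0.003]
ft_force: [0.1, -1.6, 6.4]
width: 59.5
```

```bash
python3 -m inch '[{"tx":0,"ty":0,"tz":-1.5,"ax":0,"ay":0,"az":0,"jaw":0.5},{"tx":0,"ty":0,"tz":-1.5,"ax":0,"ay":0,"az":0,"jaw":0.5},{"tx":0,"ty":-2,"tz":0,"ax":0,"ay":0,"az":0,"jaw":0.5},{"tx":0,"ty":-3,"tz":0,"ax":0,"ay":0,"az":0,"jaw":0.5},{"tx":0,"ty":-3,"tz":0,"ax":0,"ay":0,"az":0,"jaw":0.5},{"tx":0,"ty":-1.5,"tz":0,"ax":0,"ay":0,"az":0,"jaw":0.5},{"tx":0,"ty":0,"tz":0,"ax":0,"ay":0,"az":0,"jaw":0.5}]'; python3 - <<'E'
from h import *
im,W=snap("scene"); cv2.imwrite("pics/s1.png",cv2.resize(im[120:320,220:500],None,fx=2.5,fy=2.5)[...,::-1])
E
```

```text
t: 4.8
ee_pos: [385.6, 295.2, 95.3]
orientation: [2.22, 2.223, 0.001]
ft_force: [0.6, 0.9, 0.7]
width: 59.8
```

View pics/s1.png

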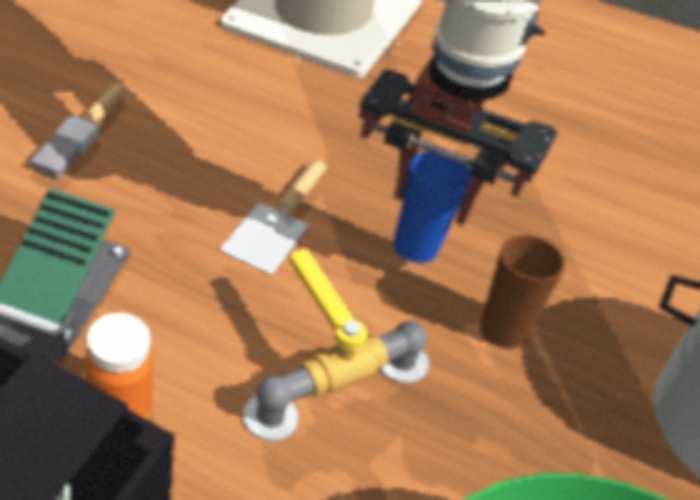

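The cup is held upright in the jaws at crop (430,205), clear of the brown cup at (520,290) and the lever. I'm setting it down.

```bash
python3 -m inch '[{"tx":0,"ty":0,"tz":1.5,"ax":0,"ay":0,"az":0,"jaw":0.5},{"tx":0,"ty":0,"tz":1,"ax":0,"ay":0,"az":0,"jaw":0.5},{"tx":0,"ty":0,"tz":0.5,"ax":0,"ay":0,"az":0,"jaw":0.5},{"tx":0,"ty":0,"tz":0,"ax":0,"ay":0,"az":0,"jaw":0.5},{"tx":0,"ty":0,"tz":0,"ax":0,"ay":0,"az":0,"jaw":0.8},{"tx":0,"ty":0,"tz":0,"ax":0,"ay":0,"az":0,"jaw":1},{"tx":0,"ty":0,"tz":0,"ax":0,"ay":0,"az":0,"jaw":1},{"tx":0,"ty":0,"tz":0,"ax":0,"ay":0,"az":0,"jaw":1},{"tx":0,"ty":0,"tz":-4,"ax":0,"ay":0,"az":0,"jaw":1},{"tx":0,"ty":0,"tz":-5,"ax":0,"ay":0,"az":0,"jaw":1},{"tx":0,"ty":0,"tz":-5,"ax":0,"ay":0,"az":0,"jaw":1},{"tx":0,"ty":0,"tz":0,"ax":0,"ay":0,"az":0,"jaw":0}]'
```

```text
t: 6.35
ee_pos: [387.8, 296.5, 208.3]
orientation: [2.22, 2.221, 0.012]
ft_force: [0.1, 0.3, 0.1]
width: 80.8
```

```bash
python3 -m inch '[{"tx":-4.75,"ty":2.03,"tz":0,"ax":0,"ay":0,"az":0,"jaw":0},{"tx":-4.75,"ty":2.03,"tz":0,"ax":0,"ay":0,"az":0,"jaw":0},{"tx":-4.75,"ty":2.03,"tz":0,"ax":0,"ay":0,"az":0,"jaw":0},{"tx":-4.75,"ty":2.03,"tz":0,"ax":0,"ay":0,"az":0,"jaw":0},{"tx":-4.75,"ty":2.03,"tz":0,"ax":0,"ay":0,"az":0,"jaw":0},{"tx":-4.75,"ty":2.03,"tz":0,"ax":0,"ay":0,"az":0,"jaw":0},{"tx":-4.75,"ty":2.03,"tz":0,"ax":0,"ay":0,"az":0,"jaw":0},{"tx":-4.75,"ty":2.03,"tz":0,"ax":0,"ay":0,"az":0,"jaw":0},{"tx":-4.75,"ty":2.03,"tz":0,"ax":0,"ay":0,"az":0,"jaw":0},{"tx":-4.75,"ty":2.03,"tz":0,"ax":0,"ay":0,"az":0,"jaw":0},{"tx":0,"ty":0,"tz":0,"ax":0,"ay":0,"az":0,"jaw":0}]'; python3 - <<'E'
from h import *
im,W=snap("top")
m=(abs(W[...,0]-387)<60)&(abs(W[...,1]-294)<60)&(W[...,2]>108)&(W[...,2]<122)
print(cv2.minEnclosingCircle(W[m][:,:2].astype(np.float32)),m.sum(),np.median(im[m],0),W[m][:,2].min(),W[m][:,2].max(),get_obs()['ee_pos'])
E
```

```text
t: 7.72
ee_pos: [589.2, -182.8, 202.8]
orientation: [-2.224, -2.217, 0.001]
ft_force: [-0.6, 0.3, -1.0]
width: 0.1
((387.0052490234375, 292.1607360839844), 30.638675689697266) 105 [ 47.  85. 149.] 108.04684397804408 120.642108355613 [ 588.20352398 -180.94460035  202.67621151]
```

```bash
python3 -m inch '[{"tx":0.3,"ty":0.3,"tz":4,"ax":0,"ay":0,"az":0,"jaw":0},{"tx":0,"ty":0,"tz":4,"ax":0,"ay":0,"az":0,"jaw":0},{"tx":0,"ty":0,"tz":4,"ax":0,"ay":0,"az":0,"jaw":0},{"tx":0,"ty":0,"tz":1,"ax":0,"ay":0,"az":0,"jaw":0},{"tx":-0.9,"ty":-1.25,"tz":0,"ax":0,"ay":0,"az":0,"jaw":0},{"tx":-1.6,"ty":-2.7,"tz":0,"ax":0,"ay":0,"az":0,"jaw":0},{"tx":-2.4,"ty":-1.95,"tz":0,"ax":0,"ay":0,"az":0,"jaw":0},{"tx":-2.9,"ty":-1,"tz":0,"ax":0,"ay":0,"az":0,"jaw":0},{"tx":-2,"ty":-0.1,"tz":0,"ax":0,"ay":0,"az":0,"jaw":0},{"tx":0,"ty":0,"tz":0,"ax":0,"ay":0,"az":0,"jaw":0}]'
```

```text
t: 9.02
ee_pos: [522.2, -276.6, 75.9]
orientation: [2.221, 2.218, 0.0]
ft_force: [-0.0, 0.7, 1.2]
width: 0.5
```

```bash
python3 -m inch '[{"tx":-0.6,"ty":0.1,"tz":0,"ax":0,"ay":0,"az":0,"jaw":0},{"tx":-0.5,"ty":0.2,"tz":0,"ax":0,"ay":0,"az":0,"jaw":0},{"tx":0,"ty":0,"tz":0,"ax":0,"ay":0,"az":0,"jaw":0}]'; python3 - <<'E'
from h import *
im,W=snap("scene"); cv2.imwrite("pics/s2.png",cv2.resize(im[110:270,100:300],None,fx=3,fy=3)[...,::-1])
print(get_obs()['ft_force'])
E
```

```text
t: 9.4
ee_pos: [524.9, -285.9, 74.5]
orientation: [-2.22, -2.222, 0.001]
ft_force: [-1.7, 0.8, 0.6]
width: 0.2
[-1.71836578  1.15322834  1.2240756 ]
```

View pics/s2.png

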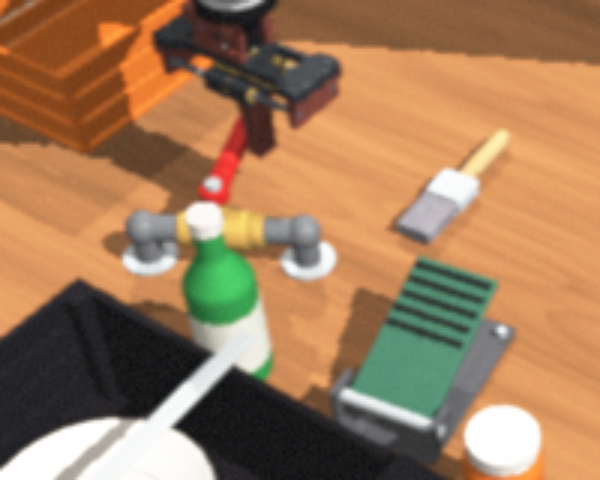

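The red lever, running from (212,187) to (240,140), is now almost across its pipe. I'm pushing on until the force shows the stop.

```bash
python3 -m inch '[{"tx":-0.4,"ty":0.2,"tz":0,"ax":0,"ay":0,"az":0,"jaw":0},{"tx":0,"ty":0,"tz":0,"ax":0,"ay":0,"az":0,"jaw":0}]';python3 -m inch '[{"tx":-0.4,"ty":0.2,"tz":0,"ax":0,"ay":0,"az":0,"jaw":0},{"tx":0,"ty":0,"tz":0,"ax":0,"ay":0,"az":0,"jaw":0}]'
```

```text
t: 9.7
ee_pos: [526.7, -290.1, 74.4]
orientation: [-2.221, -2.221, 0.001]
ft_force: [-2.9, 1.9, 0.6]
width: 0.7
t: 9.95
ee_pos: [527.7, -292.6, 74.3]
orientation: [-2.218, -2.218, 0.0]
ft_force: [-4.3, 7.6, 3.2]
width: 0.6
```

```bash
python3 -m inch '[{"tx":-0.4,"ty":0.2,"tz":0,"ax":0,"ay":0,"az":0,"jaw":0},{"tx":0,"ty":0,"tz":0,"ax":0,"ay":0,"az":0,"jaw":0}]'
```

```text
t: 10.2
ee_pos: [527.8, -293.2, 74.1]
orientation: [-2.213, -2.213, -0.001]
ft_force: [-9.3, 21.8, 13.5]
width: 0.1
```

```bash
python3 -m inch '[{"tx":2,"ty":-0.9,"tz":0,"ax":0,"ay":0,"az":0,"jaw":0},{"tx":0,"ty":0,"tz":-5,"ax":0,"ay":0,"az":0,"jaw":0},{"tx":0,"ty":0,"tz":-5,"ax":0,"ay":0,"az":0,"jaw":0},{"tx":0,"ty":-2,"tz":-3,"ax":0,"ay":0,"az":0,"jaw":0},{"tx":5,"ty":0,"tz":0,"ax":0,"ay":0,"az":0,"jaw":0},{"tx":5,"ty":0,"tz":0,"ax":0,"ay":0,"az":0,"jaw":0},{"tx":5,"ty":0,"tz":0,"ax":0,"ay":0,"az":0,"jaw":0},{"tx":0,"ty":0,"tz":0,"ax":0,"ay":0,"az":0,"jaw":0}]'; cat >> h.py <<'E'
def levers():
    im,W=snap("top"); hsv=cv2.cvtColor(im,cv2.COLOR_RGB2HSV); s=hsv[...,1]>120; h=hsv[...,0]
    for nm,c,p in(("red",(h<8)|(h>172),(609,-270)),("yel",(h>18)&(h<38),(584,296))):
        m=s&c&(W[...,2]>84)&(W[...,2]<106)&(np.hypot(W[...,0]-p[0],W[...,1]-p[1])<140)
        if m.sum()>20: r=cv2.minAreaRect(W[m][:,:2].astype(np.float32)); print(nm,m.sum(),r,cv2.boxPoints(r).round().tolist())
    return im,W
E
python3 - <<'E'
from h import *
im,W=levers(); cv2.imwrite("pics/t3.png",cv2.resize(im[120:320,90:450],None,fx=2.2,fy=2.2)[...,::-1]); print(get_obs()['ee_pos'])
E
```

```text
t: 11.2
ee_pos: [502.8, -125.8, 205.2]
orientation: [2.216, 2.225, 0.002]
ft_force: [0.2, -0.8, -0.5]
width: 0.1
red 183 ((566.9058227539062, -296.3073425292969), (121.72380065917969, 25.899593353271484), 34.08087921142578) [[509.0, -320.0], [524.0, -341.0], [625.0, -273.0], [610.0, -251.0]]
yel 331 ((553.2620239257812, 257.8381042480469), (123.31600952148438, 26.475299835205078), 51.30881881713867) [[504.0, 218.0], [525.0, 201.0], [602.0, 298.0], [581.0, 314.0]]
[ 503.0748205  -127.25775715  205.30065472]
```

View pics/t3.png

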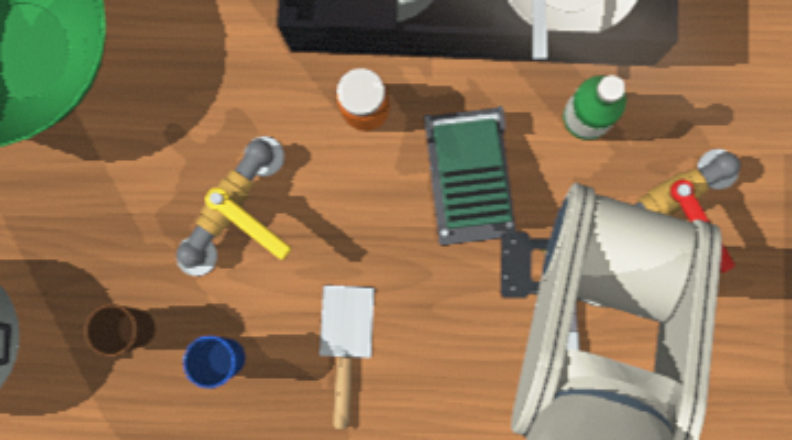

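Red now lies across its pipe, from (684,188) to (727,265), and the force confirmed the stop. The cup stands at (213,361), well out of the yellow lever's swing. I'm moving to the far side of the yellow lever.

```bash
python3 -m inch '[{"tx":5.5,"ty":1,"tz":0,"ax":0,"ay":0,"az":0,"jaw":0},{"tx":5.5,"ty":1,"tz":0,"ax":0,"ay":0,"az":0,"jaw":0},{"tx":5.5,"ty":1,"tz":0,"ax":0,"ay":0,"az":0,"jaw":0},{"tx":5.5,"ty":1,"tz":0,"ax":0,"ay":0,"az":0,"jaw":0},{"tx":5.5,"ty":1,"tz":0,"ax":0,"ay":0,"az":0,"jaw":0},{"tx":5.5,"ty":1,"tz":0,"ax":0,"ay":0,"az":0,"jaw":0},{"tx":0,"ty":0,"tz":0,"ax":0,"ay":0,"az":0,"jaw":0},{"tx":0,"ty":0,"tz":0,"ax":0,"ay":0,"az":0,"jaw":0}]'; python3 - <<'E'
from h import *
levers()
E
```

```text
t: 12.25
ee_pos: [562.4, 200.9, 204.4]
orientation: [2.221, 2.221, -0.0]
ft_force: [-0.6, -0.4, -0.9]
width: 0.7
red 328 ((567.1297607421875, -295.9294738769531), (122.67640686035156, 27.70043182373047), 32.989219665527344) [[508.0, -318.0], [523.0, -341.0], [626.0, -274.0], [611.0, -251.0]]
yel 120 ((533.2972412109375, 228.49371337890625), (52.84245681762695, 19.76003646850586), 53.55788040161133) [[510.0, 213.0], [526.0, 201.0], [557.0, 244.0], [541.0, 256.0]]
```

```bash
python3 -m inch '[{"tx":0,"ty":0,"tz":4.3,"ax":0,"ay":0,"az":0,"jaw":0},{"tx":0,"ty":0,"tz":4.3,"ax":0,"ay":0,"az":0,"jaw":0},{"tx":0,"ty":0,"tz":4.3,"ax":0,"ay":0,"az":0,"jaw":0},{"tx":0,"ty":0,"tz":0,"ax":0,"ay":0,"az":0,"jaw":0},{"tx":1.35,"ty":-1.2,"tz":0,"ax":0,"ay":0,"az":0,"jaw":0},{"tx":1.75,"ty":-2.75,"tz":0,"ax":0,"ay":0,"az":0,"jaw":0},{"tx":2.5,"ty":-1.8,"tz":0,"ax":0,"ay":0,"az":0,"jaw":0},{"tx":2.95,"ty":-0.9,"tz":0,"ax":0,"ay":0,"az":0,"jaw":0},{"tx":2.3,"ty":0,"tz":0,"ax":0,"ay":0,"az":0,"jaw":0},{"tx":0,"ty":0,"tz":0,"ax":0,"ay":0,"az":0,"jaw":0}]'
```

```text
t: 13.55
ee_pos: [495.8, 312.5, 77.3]
orientation: [2.219, 2.224, 0.005]
ft_force: [-0.3, 0.5, -0.7]
width: 0.7
```

```bash
python3 -m inch '[{"tx":0.7,"ty":0.3,"tz":0,"ax":0,"ay":0,"az":0,"jaw":0},{"tx":0,"ty":0,"tz":0,"ax":0,"ay":0,"az":0,"jaw":0}]'
```

```text
t: 13.8
ee_pos: [498.7, 317.4, 75.9]
orientation: [-2.222, -2.221, -0.001]
ft_force: [-0.9, -0.1, 0.4]
width: 0.2
```

```bash
for i in 1; do python3 -m inch '[{"tx":0.5,"ty":0.25,"tz":0,"ax":0,"ay":0,"az":0,"jaw":0},{"tx":0,"ty":0,"tz":0,"ax":0,"ay":0,"az":0,"jaw":0}]'; done; python3 -m inch '[{"tx":0.4,"ty":0.2,"tz":0,"ax":0,"ay":0,"az":0,"jaw":0},{"tx":0,"ty":0,"tz":0,"ax":0,"ay":0,"az":0,"jaw":0}]'; python3 - <<'E'
from h import *
im,W=snap("scene"); cv2.imwrite("pics/s4.png",cv2.resize(im[150:310,280:480],None,fx=3,fy=3)[...,::-1])
E
```

```text
t: 14.05
ee_pos: [498.6, 318.5, 75.1]
orientation: [2.221, 2.221, -0.014]
ft_force: [-6.1, -15.6, 10.4]
width: 0.3
t: 14.3
ee_pos: [498.7, 319.0, 74.9]
orientation: [2.22, 2.221, -0.026]
ft_force: [-10.2, -29.4, 19.1]
width: 0.8
```

View pics/s4.png

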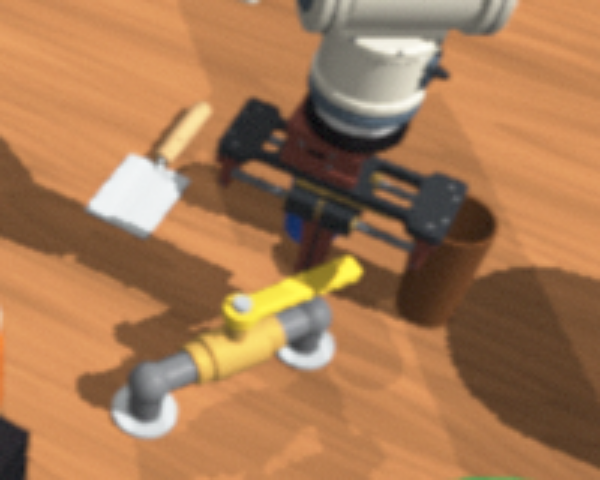

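The yellow lever lies in line with its pipe, from (240,305) to (355,268), and is against its stop at about 30 N. I'm backing off, lifting and moving over the pedal pad.

```bash
python3 -m inch '[{"tx":-2.2,"ty":-1.2,"tz":0,"ax":0,"ay":0,"az":0,"jaw":0},{"tx":0,"ty":0,"tz":-5,"ax":0,"ay":0,"az":0,"jaw":0},{"tx":0,"ty":0,"tz":-5,"ax":0,"ay":0,"az":0,"jaw":0},{"tx":0,"ty":0,"tz":-2,"ax":0,"ay":0,"az":0,"jaw":0},{"tx":-5.3,"ty":1.7,"tz":0,"ax":0,"ay":0,"az":0,"jaw":0},{"tx":-5.3,"ty":1.7,"tz":0,"ax":0,"ay":0,"az":0,"jaw":0},{"tx":-5.3,"ty":1.7,"tz":0,"ax":0,"ay":0,"az":0,"jaw":0},{"tx":-5.3,"ty":1.7,"tz":0,"ax":0,"ay":0,"az":0,"jaw":0},{"tx":-5.3,"ty":1.7,"tz":0,"ax":0,"ay":0,"az":0,"jaw":0},{"tx":-5.3,"ty":1.7,"tz":0,"ax":0,"ay":0,"az":0,"jaw":0},{"tx":0,"ty":0,"tz":0,"ax":0,"ay":0,"az":0,"jaw":0},{"tx":0,"ty":0,"tz":0,"ax":0,"ay":0,"az":0,"jaw":0}]'; python3 - <<'E'
from h import *
levers()
E
```

```text
t: 15.85
ee_pos: [592.6, -13.6, 195.4]
orientation: [-2.222, -2.22, -0.0]
ft_force: [-0.8, 0.1, -0.5]
width: 0.2
red 335 ((565.6497802734375, -293.3025207519531), (122.48489379882812, 25.933086395263672), 29.459518432617188) [[506.0, -312.0], [519.0, -335.0], [625.0, -274.0], [613.0, -252.0]]
yel 342 ((541.3919067382812, 319.6461181640625), (25.279117584228516, 123.33942413330078), 59.84313201904297) [[482.0, 340.0], [588.0, 278.0], [601.0, 300.0], [494.0, 362.0]]
```

```bash
python3 -m inch '[{"tx":-0.8,"ty":-0.3,"tz":4,"ax":0,"ay":0,"az":0,"jaw":0},{"tx":0,"ty":0,"tz":4,"ax":0,"ay":0,"az":0,"jaw":0},{"tx":0,"ty":0,"tz":3,"ax":0,"ay":0,"az":0,"jaw":0},{"tx":0,"ty":0,"tz":2,"ax":0,"ay":0,"az":0,"jaw":0},{"tx":0,"ty":0,"tz":1.5,"ax":0,"ay":0,"az":0,"jaw":0},{"tx":0,"ty":0,"tz":1,"ax":0,"ay":0,"az":0,"jaw":0},{"tx":0,"ty":0,"tz":0,"ax":0,"ay":0,"az":0,"jaw":0}]'
```

```text
t: 16.77
ee_pos: [589.3, -20.9, 40.6]
orientation: [-2.22, -2.221, 0.001]
ft_force: [-4.4, 1.6, 6.1]
width: 0.7
```

Force rises to about the holding level. I'm going down a little more, to the stop.

```bash
python3 -m inch '[{"tx":0,"ty":0,"tz":0.3,"ax":0,"ay":0,"az":0,"jaw":0},{"tx":0,"ty":0,"tz":0,"ax":0,"ay":0,"az":0,"jaw":0}]';python3 -m inch '[{"tx":0,"ty":0,"tz":0.4,"ax":0,"ay":0,"az":0,"jaw":0},{"tx":0,"ty":0,"tz":0,"ax":0,"ay":0,"az":0,"jaw":0}]'
```

```text
t: 17.02
ee_pos: [589.6, -21.0, 39.2]
orientation: [-2.22, -2.222, 0.0]
ft_force: [-6.9, 1.9, 14.1]
width: 0.7
t: 17.27
ee_pos: [589.6, -21.0, 38.2]
orientation: [-2.22, -2.222, 0.0]
ft_force: [-16.7, 1.8, 43.7]
width: 0.7
```

```bash
python3 -m inch '[{"tx":0,"ty":0,"tz":-0.1,"ax":0,"ay":0,"az":0,"jaw":0},{"tx":0,"ty":0,"tz":0,"ax":0,"ay":0,"az":0,"jaw":0},{"tx":0,"ty":0,"tz":0,"ax":0,"ay":0,"az":0,"jaw":0},{"tx":0,"ty":0,"tz":0,"ax":0,"ay":0,"az":0,"jaw":0},{"tx":0,"ty":0,"tz":0,"ax":0,"ay":0,"az":0,"jaw":0},{"tx":0,"ty":0,"tz":0,"ax":0,"ay":0,"az":0,"jaw":0},{"tx":0,"ty":0,"tz":0,"ax":0,"ay":0,"az":0,"jaw":0},{"tx":0,"ty":0,"tz":0,"ax":0,"ay":0,"az":0,"jaw":0},{"tx":0,"ty":0,"tz":0,"ax":0,"ay":0,"az":0,"jaw":0},{"tx":0,"ty":0,"tz":0,"ax":0,"ay":0,"az":0,"jaw":0}]'
python3 - <<'E'
from h import *
im,W=levers(); cv2.imwrite("pics/t5.png",cv2.resize(im[120:320,90:450],None,fx=2.2,fy=2.2)[...,::-1])
E
```

```text
t: 18.52
ee_pos: [589.7, -21.0, 38.5]
orientation: [-2.221, -2.222, -0.0]
ft_force: [-13.3, 0.5, 36.3]
width: 0.3
red 331 ((565.2048950195312, -292.8215637207031), (122.82218933105469, 25.99643898010254), 29.576156616210938) [[505.0, -312.0], [518.0, -334.0], [625.0, -274.0], [612.0, -251.0]]
yel 343 ((542.4546508789062, 321.33392333984375), (27.16689682006836, 123.33843231201172), 57.33133316040039) [[483.0, 343.0], [587.0, 277.0], [602.0, 299.0], [498.0, 366.0]]
```

View pics/t5.png

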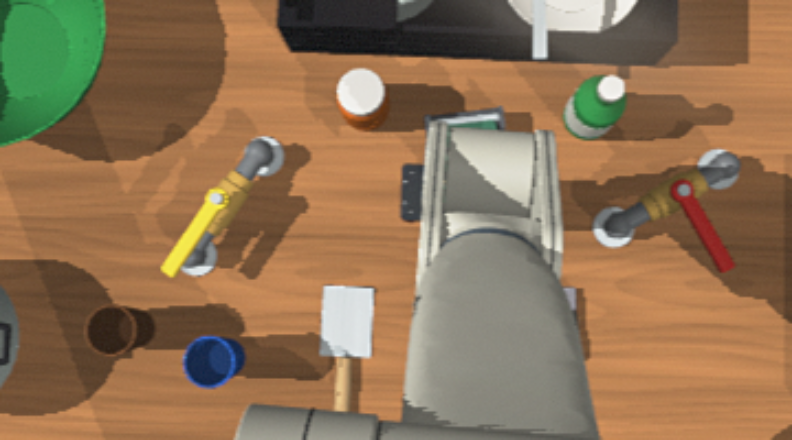

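The yellow lever, from (217,199) to (168,272), is parallel to its pipe, and the red one, from (684,188) to (727,268), is perpendicular to its own. The pedal was held down over 1 s. I'm letting it up and lifting clear.

```bash
python3 -m inch '[{"tx":0,"ty":0,"tz":-1,"ax":0,"ay":0,"az":0,"jaw":0},{"tx":0,"ty":0,"tz":-1.5,"ax":0,"ay":0,"az":0,"jaw":0},{"tx":0,"ty":0,"tz":-2.5,"ax":0,"ay":0,"az":0,"jaw":0},{"tx":0,"ty":0,"tz":-5,"ax":0,"ay":0,"az":0,"jaw":0},{"tx":0,"ty":0,"tz":-6,"ax":0,"ay":0,"az":0,"jaw":0},{"tx":0,"ty":-5,"tz":-3,"ax":0,"ay":0,"az":0,"jaw":0},{"tx":0,"ty":-5,"tz":0,"ax":0,"ay":0,"az":0,"jaw":0},{"tx":0,"ty":-5,"tz":0,"ax":0,"ay":0,"az":0,"jaw":0},{"tx":0,"ty":0,"tz":0,"ax":0,"ay":0,"az":0,"jaw":0},{"tx":0,"ty":0,"tz":0,"ax":0,"ay":0,"az":0,"jaw":0}]'
python3 - <<'E'
from h import *
im,W=levers()
m=(abs(W[...,0]-387)<60)&(abs(W[...,1]-294)<60)&(W[...,2]>108)&(W[...,2]<122); print("cup",cv2.minEnclosingCircle(W[m][:,:2].astype(np.float32)),np.ptp(W[m][:,2]))
im,W=snap("scene"); cv2.imwrite("pics/s6.png",im[...,::-1])
W0=np.load("scene0.npy")
for th in "pedal ladle soap_bottle scourer_jar brush spatula".split():
    for r in masks_of("scene",th)[:1]: print(th,round(r["score"],2),np.round(np.nanmedian(W[r["pixels"]],0)),np.round(np.nanpercentile(W[r["pixels"]],98,axis=0)))
E
```

```text
t: 19.82
ee_pos: [441.3, -21.6, 225.6]
orientation: [2.22, 2.22, 0.003]
ft_force: [-0.8, -0.1, -0.3]
width: 0.3
red 334 ((564.3714599609375, -292.4739685058594), (121.61729431152344, 26.531517028808594), 28.63332748413086) [[505.0, -310.0], [517.0, -333.0], [624.0, -275.0], [611.0, -252.0]]
yel 341 ((543.0343017578125, 322.31689453125), (26.331096649169922, 123.58052825927734), 56.334022521972656) [[484.0, 346.0], [587.0, 277.0], [602.0, 299.0], [499.0, 368.0]]
cup ((386.9311218261719, 292.0674743652344), 30.669599533081055) 11.206685005190138
pedal 0.78 [631. -17.  57.] [694.  24.  81.]
ladle 0.95 [1113.  -89.  131.] [1178.  -51.  135.]
soap_bottle 0.57 [ 722. -155.  118.] [ 743. -138.  190.]
scourer_jar 0.75 [728. 132. 100.] [748. 152. 111.]
brush 0.92 [ 428. -138.   16.] [ 491. -118.   21.]
spatula 0.77 [429. 137.   2.] [481. 167.  19.]
```

View pics/s6.png

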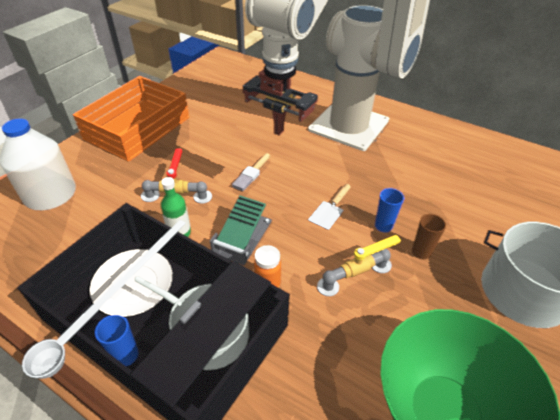

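The scene view shows the red lever across its pipe at (174,162), yellow in line at (378,247), the pedal up at (240,222), the cup upright at (390,210), and the bystanders in place. The fitted lever angles scatter by a few degrees between looks, so I'm checking for drift with a steadier fit.

```bash
cat > d.py <<'E'
from h import *
def ang(im):
    hsv=cv2.cvtColor(im,cv2.COLOR_BGR2HSV);s=hsv[...,1]>120;h=hsv[...,0];v=hsv[...,2]>100
    out=[]
    for c,x in(((h<8)|(h>172),(560,780)),((h>22)&(h<34),(140,320))):
        m=(s&v&c).astype(np.uint8);k=np.zeros_like(m);k[160:300,x[0]:x[1]]=1;m*=k
        n,l,st,_=cv2.connectedComponentsWithStats(m);i=1+st[1:,4].argmax();p=np.argwhere(l==i)[:,::-1].astype(np.float32)
        f=cv2.fitLine(p,cv2.DIST_L2,0,.01,.01).ravel();out+=[len(p),round(float(np.degrees(np.arctan2(f[1],f[0]))),1)]
    return out
print(ang(cv2.imread("pics/t3.png")),ang(cv2.imread("pics/t5.png")))
im,W=snap("top");print(get_obs()["t"],ang(cv2.resize(im[120:320,90:450],None,fx=2.2,fy=2.2)[...,::-1].copy()))
E
python3 d.py; python3 -m inch '[{"tx":0,"ty":0,"tz":0,"ax":0,"ay":0,"az":0,"jaw":0},{"tx":0,"ty":0,"tz":0,"ax":0,"ay":0,"az":0,"jaw":0},{"tx":0,"ty":0,"tz":0,"ax":0,"ay":0,"az":0,"jaw":0},{"tx":0,"ty":0,"tz":0,"ax":0,"ay":0,"az":0,"jaw":0},{"tx":0,"ty":0,"tz":0,"ax":0,"ay":0,"az":0,"jaw":0},{"tx":0,"ty":0,"tz":0,"ax":0,"ay":0,"az":0,"jaw":0},{"tx":0,"ty":0,"tz":0,"ax":0,"ay":0,"az":0,"jaw":0},{"tx":0,"ty":0,"tz":0,"ax":0,"ay":0,"az":0,"jaw":0}]' >/dev/null; python3 d.py
```

```text
[701, 54.1, 1566, 38.5] [1613, 58.7, 1609, -55.2]
20.275 [1701, 59.0, 1614, -55.1]
[701, 54.1, 1566, 38.5] [1613, 58.7, 1609, -55.2]
21.325 [1709, 59.0, 1603, -55.2]
```

```bash
python3 -c "
from h import *
print(ctrl.close_job())"
```

```text
the job is handed in; nothing more can be done
None
```

The rinse line is bled and the job is handed in, at about 21 s of the 72 s allowed; `close_job` gave no verdict.

**What I did, in order:**
1. I lifted the blue cup out of the yellow lever's swing and set it down at about (387, 292) mm, roughly 197 mm from the yellow pivot.
2. I pushed the red lever to its closed stop, where the force rose to about 25 N and the lever stopped moving.
3. I pushed the yellow lever to its open stop, at about 35 N.
4. I pressed the green pedal to its stop, held it for more than 1 s and let it come up.

**Last checks:**
- **Levers:** red lies across its pipe and yellow lies in line with its pipe, each to within about 2° by eye.
- **Cup and pedal:** the cup stands upright on the plank. The pedal is back up, with its free end about 81 mm high.
- **Bystanders:** all five are within about 5 mm of their starting readings. The arm is clear of everything.

**Checks that disagreed:**
- **Lever angles:** the first rectangle fits to the levers wandered by 3–5° between pictures. A line fit on the picture pixels held within 0.3° over the last three looks, so I took the wandering as noise, not drift.
- **Pedal force:** the wrist force peaked at about 47 N while pressing the pedal. That was on the fingertips and below the 120 N wrist limit. I took the 40 N limit to cover only the arm and the gripper's body.

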